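# Put the loupe away under its snap cover

### The arm

A 7-joint arm with a two-finger parallel gripper is mounted at the origin on a cart in front of the work surface, level with it; the furniture and walls round the work are solid. World frame = base frame: x ahead of the robot, y to its left, z up, the work surface at z = 0. Lengths are in m, angles in rad, forces in N, time in s.
With the tool pointing down it reaches from about 0.4 to 0.9 m from the base axis. Payload 5.5 kg.
Tool frame: the origin (TCP) lies on the centre line of the jaws, within the pads' length; the fingertips stand 14 mm ahead of it and the grasp point (between the pads) lies 5 mm behind it; z points along the fingers, y is the line along which they close (so a half turn about z gives the same grasp; the last joint's range is limited). The gripper opens to 85 mm and grips with 20 to 120 N. Pads are 22 mm wide; open, the fingers measure 114 mm over their backs; the gripper's body (76 mm by 85 mm) begins 54 mm behind the grasp point. The pads swing forward as they close: fully open they stand 13 mm farther back than shut.
Start: joints at [1.443, 0.501, -0.427, 1.55, 0.221, 1.138, -0.21], TCP at [0.248, -0.601, 0.245] pointing down, gripper open.
Joint ranges: [-2.88, 2.88], [-0.31, 2.03], [-1.54, 1.56], [0.2, 2.42], [-1.41, 4.55], [0.19, 2.02], [-2.57, 2.57]. Speed limits (rad/s): [2.57, 2.57, 3.14, 3.14, 3.14, 3.14, 3.14].

### API

Orientations are given as a 3x3 rotation matrix whose columns are the frame's x, y, z axes.
In Python, from station import ctrl gives the robot as it stands. The module is installed in compiled form; this text tells all that it offers.
- The arm moves only by the tool arm_command, never from a script. Its argument "rows" is a list of rows, each a list of 3 entries, a list of its own where there are three numbers: the shift along the tool's x, y, z scaled (see below), then the turn, a rotation vector about the tool's x, y, z scaled (see below), then the opening, from 0 (shut) to 1 (fully open). A call has exactly 10 rows; each row is the pose to reach, as a shift and turn from the pose commanded when the call began, along the tool's axes at that moment; what a row does not reach only later rows make up. The controller multiplies each number of a shift by 250 mm and each number of a turn by pi/4 rad. A row lasts 1/10 s, in which the tool goes at most 50 mm and 8.59 degrees, less where a joint would pass 70% of its speed; a pose out of reach is approached as far as the arm can. A call with a number of a shift or a turn outside -1 to 1 is refused whole. A call with a gripper value outside its range is refused whole. The fingers move at their own pace and stop on an object; "squeeze" is the grip in N (left out, the last holds). Time passes only in rows, so rows that repeat a pose let the fingers close, or fill a call up. It gives the time, the measured TCP pose, the force, the opening and the grip force at its end, in the units of the state.
- ctrl.get_state(): the state, without advancing time (a new reading comes with each control period).
- ctrl.snapshot(name): name is "side" or "top" or "wrist"; returns the picture (420x560x3 uint8, blue, green, red); there is no depth.
- ctrl.camera_info(name): a dict with "vertical_fov" (degrees; the focal length in pixels is half the picture's height over the tangent of half this angle, whatever the lens; pixels are square), "cx", "cy" (the principal point, pixels), "k1" (the pictures are not rectified: a ray, as slopes to the right and down, at radius r is drawn at 1 + k1 r^2 times it, then the intrinsics apply), "R" (3x3) and "t" (3): a world point X has camera coordinates R X + t; the wrist camera has in their place "hand_eye" (4x4, takes a point from camera to tool coordinates, whose origin is the TCP and whose axes are the flange's). Camera axes: x right, y down, z forward; pixel columns grow to the right and rows downward; lengths in m; the calibration is good to about 2 mm. A picture is of the moment at which its call begins: read the wrist's pose just before it. camera_info takes no time and is no camera call.
- ctrl.job_done(): hands the job in; it is judged then, once.
The state is a dict: "time_s": time; "joint_pos": joint angles; "joint_vel": joint speeds; "effort": joint torques, N m; "position": TCP position; "orientation": TCP orientation; "ft_force": force on the tool from outside, world axes, zero at the start; "torque": the same for the moment, N m; "width": opening from 0.0 (shut) to 1.0 (fully open); "grip_force": force on a finger pad.
Only numpy, scipy, OpenCV 4.12 (cv2) and the standard library are available. Lean on these libraries where they do the work, as an engineer would, in place of code of your own. Each camera call takes 0.05 s, during which the arm holds its last target. There are 200 camera calls.

### The job

Put the eye loupe away: stand it in the blue-rimmed recess of the sloping stand, let go of it, then put the clear cover over it and press the cover down square to the slope until both orange clips snap and it sits fully home all round. Leave the parts tray, the glass jar and the spare dome where they are.

Things in the scene. Friction and masses are not known exactly. Their poses are not given: they have to be found in the camera images.
- loupe: black eye loupe, a waisted barrel about 31 mm in diameter and 28 mm high with a thin tan band round its lower end, 18 g, standing upright on the bench. Origin: centre of its underside; z along the barrel, up.
- nest: sloping top of the grey stand (fixed): a plate 94 (x) x 98 (y) mm, tilted 30 degrees to face the robot's side. Origin: centre of its upper face, 50 mm above the bench. z: outward normal of the slope; x: up the slope; y: to the left along it. On it stands a blue-rimmed block 64 (x) x 60 (y) x 16 mm high with an open recess in its top.
- recess_floor (a point): centre of the recess floor (black rubber) in the block, 6 mm above the plate along the slope's normal. The recess is 44 x 44 mm and 10 mm deep, so the blue rim is 10 mm above this point. Axes as nest.
- roller_axis (a point): centre of the brass roller in the middle of the block's +y side (10 mm diameter, 18 mm long, along x), 30.5 mm from the centre and 8.5 mm above the plate. It stands 5.5 mm proud of the block's side and springs inward. An equal roller is on the -y side. Axes as nest.
- cover: clear hood with two orange clips and a black bar grip, 90 g, open side down on the bench. Outside 74 (x) x 70 (y) mm, 78 mm over the clips; top 44 mm above its lower edge; inside 68 (x) x 64 (y) x 40 mm. Origin: centre of the lower edge plane; z up through the grip. Goes on with x along the nest's x, either way round, 2 mm clearance all round. Home: its lower edge on the plate, origins together.
- cover_grip (a point): middle of the cover's black bar grip, 57.5 mm above its lower edge. The bar is 32 mm long (x), 14 mm thick (y) and 27 mm tall, from 44 to 71 mm above the lower edge. Axes as cover.
- clip_bead (a point): middle of the inward bead (6 mm thick) of the +y clip, 36 mm from the cover's centre, 3 mm above its lower edge; the -y clip is alike. Going on, the beads meet the rollers 11 mm before the cover is home; about 10 N of push along the slope's normal drives them past and 5 mm before home they snap under.
- parts_tray: round turquoise compartment tray with watch parts, 93 mm in diameter, 15 mm high, loose on the bench; to be left alone. Origin: centre of its underside.
- glass_jar: small open pressed-glass jar, 83 mm in diameter, 45 mm high, loose; to be left alone. Origin: centre of its underside.
- spare_dome: clear dust dome with a knob, 87 mm in diameter, 66 mm high, loose; to be left alone. Origin: centre of its underside. Beyond it and the stand a fixed lamp column, 0.41 m high, rises from a round base 149 mm wide.
- the_hand_press: dark blue hand press fixed to the bench at the right, an obstacle to keep the arm clear of: 216 mm high to the ball of its lever. Its footprint reaches from x = -88 to +85 mm and y = -53 to +53 mm about its origin (on the bench, z up); the column stands at x = +45 to +85 mm, the lever points to -x.

How it is judged:
On the way:
1. the loupe stands in the recess of the stand, let go (z of loupe in the frame of nest between 0.002 and 0.01 m and x of loupe in the frame of nest between -0.012 and 0.012 m and y of loupe in the frame of nest between -0.012 and 0.012 m and angle between the z axis of loupe and the z axis of nest, either way round below 0.25 rad and contact force between the fingers and loupe below 0.2 N), for 0.2 s.
At the end, for the whole second after the job is handed in: The cover is snapped home on the stand: lower edge within 2.5 mm of the plate, centred within 4.5 mm, square to it within 3.4 degrees; the loupe stands inside on the recess floor (underside 2 to 10 mm from the plate, within 22 mm of its centre, upright to the slope within 14 degrees); both at rest (z of cover in the frame of nest between -0.003 and 0.0025 m and distance between cover and nest below 0.0045 m and angle between the z axis of cover and the z axis of nest, either way round below 0.06 rad and z of loupe in the frame of nest between 0.002 and 0.01 m and horizontal distance between loupe and nest below 0.022 m and angle between the z axis of loupe and the z axis of nest, either way round below 0.25 rad and linear speed of each of cover, loupe below 0.02 m/s); the robot touches nothing.
It fails at once if the parts tray is shifted by more than 25 mm (distance of parts_tray from where it was at the start of the episode above 0.025 m).
It fails at once if the glass jar is shifted by more than 25 mm (distance of glass_jar from where it was at the start of the episode above 0.025 m).
It fails at once if the spare dome is shifted by more than 25 mm (distance of spare_dome from where it was at the start of the episode above 0.025 m).
It also fails if it takes over 64 s, if anything falls off the work surface, if the arm or the gripper's body presses on something with over 40 N, if the wrist force passes 120 N, or if a joint passes its speed limit or range.

## Working session

There is one attempt and no reset: what is moved stays moved. The work goes in short steps, Python scripts to look and compute and a tool call to move; the robot and the scene stay as the last step left them, time stands still between calls to the robot, and variables do not carry over. Pictures are saved under pics/ and viewed, at most 10 in all, crops included, and the job is handed in when it is done.

Besides the shell and the picture viewer there is one more tool, called after "Request:" by a JSON object that holds its "api" and its "payload", one argument or row to a line. arm_command: Moves the arm, as the interface text tells. Its arguments: {"type":"object","properties":{"rows":{"type":"array"},"squeeze":{"type":"number"}},"required":["rows"]}

```bash
mkdir -p pics; python3 - <<'E'
from station import ctrl
import cv2,numpy as np
np.set_printoptions(precision=4,suppress=True)
for n in("side","top","wrist"):
    i=ctrl.camera_info(n);print(n,i)
for n in("side","top"):
    cv2.imwrite(f"pics/{n}0.png",cv2.resize(ctrl.snapshot(n),(800,600),interpolation=cv2.INTER_CUBIC))
s=ctrl.get_state();print(s)
E
```

```text
side {'vertical_fov': 49.97673374594883, 'cx': 282.12125567537214, 'cy': 213.56534902024458, 'k1': -0.033065418207751614, 'R': array([[ 0.9731, -0.2297, -0.0154],
       [-0.1575, -0.6152, -0.7725],
       [ 0.168 ,  0.7542, -0.6348]]), 't': array([-0.4436,  0.2581,  0.8813])}
top {'vertical_fov': 42.75331340116548, 'cx': 287.238987226284, 'cy': 199.93056924468485, 'k1': -0.21755542680013365, 'R': array([[ 0.0188, -0.9998, -0.012 ],
       [-0.9934, -0.0173, -0.1134],
       [ 0.1131,  0.0141, -0.9935]]), 't': array([0.2056, 0.5229, 1.1696])}
wrist {'vertical_fov': 60.40703279071253, 'cx': 281.12083839561393, 'cy': 212.60520239545906, 'k1': 0.019558929053109776, 'hand_eye': array([[-0.0012, -0.9615, -0.2747,  0.0693],
       [ 1.    , -0.001 , -0.001 ,  0.0005],
       [ 0.0007, -0.2747,  0.9615, -0.1277],
       [ 0.    ,  0.    ,  0.    ,  1.    ]])}
{'time_s': 0.1, 'joint_pos': array([ 1.4432,  0.5018, -0.4268,  1.5514,  0.2208,  1.1383, -0.2102]), 'joint_vel': array([ 0.001 , -0.0023,  0.001 , -0.0018,  0.0017, -0.0013, -0.0005]), 'effort': array([ -0.0116, -57.0811,  -5.8383, -28.1754,   0.0107,   0.0055,
        -0.    ]), 'position': array([ 0.2473, -0.6004,  0.2443]), 'orientation': array([[ 0.9246,  0.381 , -0.0006],
       [ 0.381 , -0.9246,  0.0017],
       [ 0.    , -0.0018, -1.    ]]), 'ft_force': array([-0.2052, -1.5643, -0.7579]), 'torque': array([ 0.0094,  0.0164, -0.0013]), 'grip_force': 0.0, 'width': 0.9992384315799985}
```

View pics/side0.png

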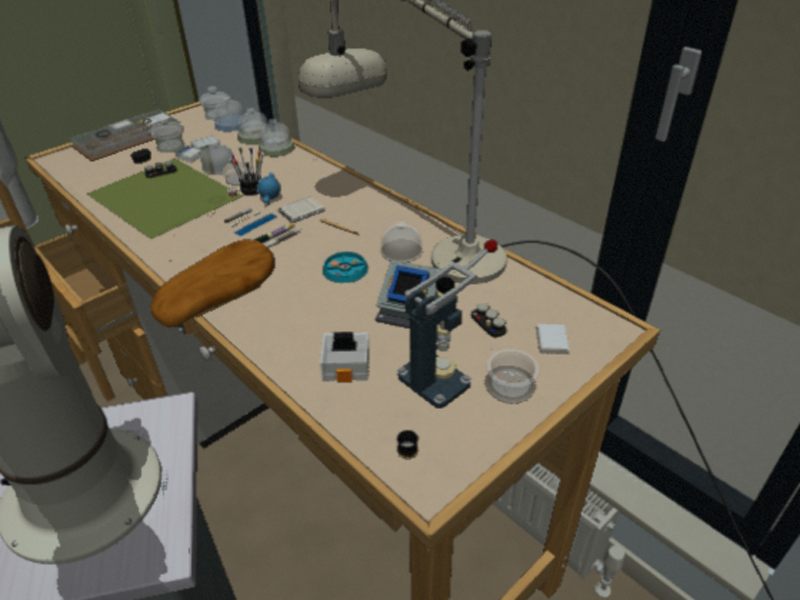

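View pics/top0.png

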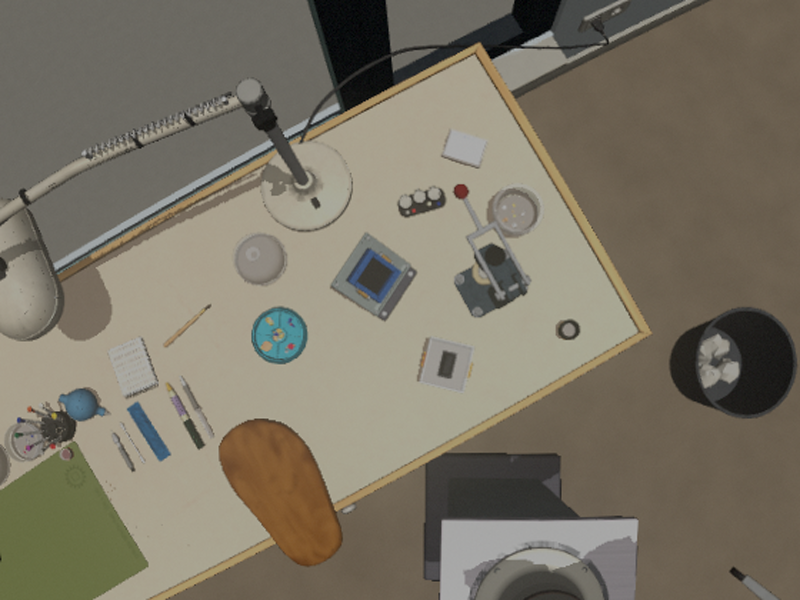

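Side view: loupe at (407,444), cover at (345,355), stand at (405,285), with the press in front of the stand. Top view: loupe (568,329), cover (447,362), stand block (376,275). I'll enlarge the top view.

```bash
cat > h.py <<'E'
from station import ctrl
import cv2,numpy as np
from scipy.spatial.transform import Rotation as Rn
np.set_printoptions(precision=4,suppress=True)
def cam(n,s=None):
    i=ctrl.camera_info(n)
    f=210/np.tan(np.radians(i["vertical_fov"])/2)
    K=np.array([[f,0,i["cx"]],[0,f,i["cy"]],[0,0,1]]);D=np.array([i["k1"],0,0,0.])
    if n=="wrist":
        T=np.eye(4);T[:3,:3]=s["orientation"];T[:3,3]=s["position"]
        M=np.linalg.inv(T@i["hand_eye"]);return K,D,M[:3,:3],M[:3,3]
    return K,D,np.array(i["R"]),np.array(i["t"])
def ray(c,uv):
    K,D,R,t=c
    p=cv2.undistortPoints(np.array([[uv]],float),K,D)[0,0]
    d=R.T@np.array([p[0],p[1],1]);return -R.T@t,d
def onz(c,uv,z):
    o,d=ray(c,uv);return o+d*(z-o[2])/d[2]
def proj(c,X):
    K,D,R,t=c
    return cv2.projectPoints(np.atleast_2d(np.array(X,float)),cv2.Rodrigues(R)[0],t,K,D)[0][:,0]
def nestR(yaw):
    return Rn.from_euler('z',yaw).as_matrix()@Rn.from_euler('y',-np.pi/6).as_matrix()
E
python3 - <<'E'
from h import *
im=ctrl.snapshot("top");cv2.imwrite("pics/t1.png",cv2.resize(im[150:290,224:420],(784,560),interpolation=cv2.INTER_CUBIC))
cv2.imwrite("top_raw.png",im)
c=cam("top");k=.7
for n,uv,z in(("loupe",(568,329),.028),("cover",(447,362),.071),("nest",(376,275),.06),("press",(490,285),.1),("jar",(514,210),.045),("tray",(279,334),.015),("dome",(260,258),.05)):
    print(n,onz(c,(uv[0]*k,uv[1]*k),z))
E
```

```text
loupe [ 0.4552 -0.0341  0.028 ]
cover [0.4002 0.1573 0.071 ]
nest [0.5313 0.2676 0.06  ]
press [0.5142 0.0964 0.1   ]
jar [0.6401 0.0541 0.045 ]
tray [0.4398 0.4228 0.015 ]
dome [0.5564 0.4509 0.05  ]
```

View pics/t1.png

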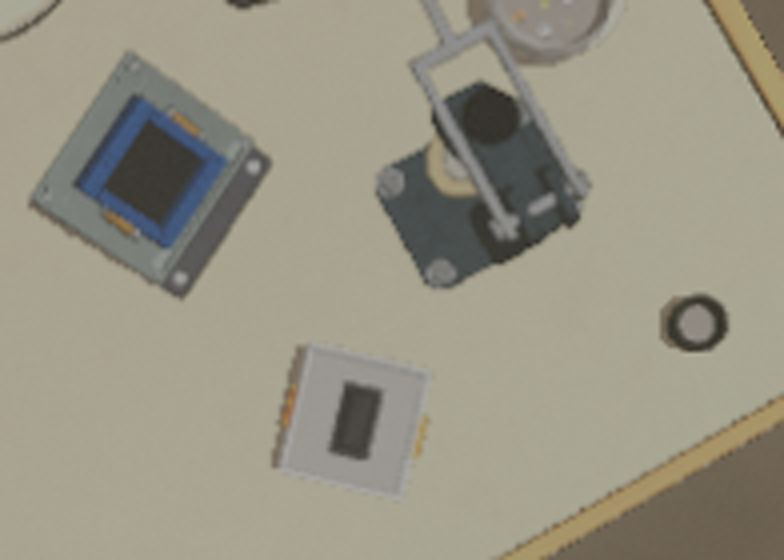

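The crop shows: nest plate corners near (130,52),(262,150),(162,282),(32,203); cover top corners (310,345),(430,372),(403,496),(283,468); loupe top at (696,322). Now I'll fit the poses.

```bash
cat >> h.py <<'E'
from scipy.optimize import least_squares
def fit(c,P,uv,x0,kind):
    P=np.array(P,float);uv=np.array(uv,float)
    def X(q):
        if kind=="nest": return P@nestR(q[2]).T+[q[0],q[1],.05]
        return P@Rn.from_euler('z',q[2]).as_matrix().T+[q[0],q[1],0]
    r=least_squares(lambda q:(proj(c,X(q))-uv).ravel(),x0,loss='soft_l1')
    return r.x,(proj(c,X(r.x))-uv)
E
python3 - <<'E'
from h import *
c=cam("top")
cr=lambda a:np.array(a,float)/4+[224,150]-0.375
# nest: x up = upper-left; y left-of-up = lower-left
P=[(47,-49,0),(-47,-49,0),(-47,49,0),(47,49,0),(32,-30,16),(-32,-30,16),(-32,30,16),(32,30,16)]
uv=cr([(130,52),(258,150),(162,282),(32,203),(135,95),(228,162),(165,247),(78,187)])
q,e=fit(c,np.array(P)/1e3,uv,[.53,.27,1.0],"nest");print("nest",q,np.degrees(q[2]));print(e.round(1).tolist())
P=[(37,35,44),(37,-35,44),(-37,-35,44),(-37,35,44),(16,7,71),(16,-7,71),(-16,-7,71),(-16,7,71)]
uv=cr([(310,345),(430,372),(403,496),(283,468),(348,380),(383,388),(366,461),(330,452)])
q,e=fit(c,np.array(P)/1e3,uv,[.4,.157,-.2],"cover");print("cover",q,np.degrees(q[2]));print(e.round(1).tolist())
print("loupe",onz(c,cr((696,322)),.028))
for n,p,z in(("ball",(460,190),.2),("frame1",(418,65),0.2),("frameR",(585,190),.2),("base1",(390,180),.01),("base2",(440,272),.01)):
    p=cr(p) if n!="ball" else np.array(p)*.7
    print(n,onz(c,p,z))
E
```

```text
nest [0.5332 0.2759 1.0091] 57.81501060392719
[[-0.2, -0.6], [-0.7, -1.9], [-0.7, 1.4], [-0.7, -1.0], [1.5, 0.5], [0.1, -0.4], [0.8, 1.0], [0.4, 0.6]]
cover [ 0.3978  0.1569 -0.2043] -11.703926888139144
[[-0.4, -1.1], [0.7, -0.9], [0.2, 1.1], [-1.0, 1.1], [0.9, 1.9], [-1.5, 1.4], [-0.5, -2.3], [2.1, -1.5]]
loupe [ 0.4556 -0.0341  0.028 ]
ball [0.6328 0.1472 0.2   ]
frame1 [0.5677 0.1347 0.2   ]
frameR [0.5081 0.0534 0.2   ]
base1 [0.535  0.1383 0.01  ]
base2 [0.4829 0.1093 0.01  ]
```

```bash
cat >> h.py <<'E'
def down(yaw):
    c,s=np.cos(yaw),np.sin(yaw);return np.array([[c,s,0],[s,-c,0],[0,0,-1.]])
def goto(p,R):
    s=ctrl.get_state();Rc=np.array(s["orientation"])
    d=Rc.T@(np.array(p)-s["position"])/.25
    r=Rn.from_matrix(Rc.T@R).as_rotvec()/(np.pi/4)
    print("shift",d.round(4),"turn",r.round(4),"| t",round(s["time_s"],2),"w",round(s["width"],3))
E
python3 - <<'E'
from h import *
goto((.4556,-.034,.2),down(np.radians(57.8)))
E
```

```text
shift [ 1.6333 -1.7778  0.1808] turn [-0.0018 -0.0007 -0.7868] | t 0.15 w 0.998
```

Request:
{"api": "arm_command", "payload": {
  "rows": [
    [[0.95, -1, 0.1], [0, 0, -0.4], 1],
    [[0.95, -1, 0.1], [0, 0, -0.4], 1],
    [[0.95, -1, 0.1], [0, 0, -0.4], 1],
    [[0.95, -1, 0.1], [0, 0, -0.4], 1],
    [[0.95, -1, 0.1], [0, 0, -0.4], 1],
    [[0.95, -1, 0.1], [0, 0, -0.4], 1],
    [[0.95, -1, 0.1], [0, 0, -0.4], 1],
    [[0.95, -1, 0.1], [0, 0, -0.4], 1],
    [[0.95, -1, 0.1], [0, 0, -0.4], 1],
    [[0.95, -1, 0.1], [0, 0, -0.4], 1]
  ],
  "squeeze": 30
}}

```text
time_s: 1.15
position: [0.3716, -0.2805, 0.2203]
orientation: [[0.762, 0.647, -0.0], [0.647, -0.762, -0.0], [-0.0, 0.0, -1.0]]
ft_force: [-1.0, -0.8, -0.5]
width: 0.999
grip_force: 0.0
```

```bash
python3 - <<'E'
from h import *
goto((.4556,-.034,.18),down(np.radians(57.8)))
E
```

```text
shift [ 0.8942 -0.5343  0.1608] turn [ 0.0003  0.0006 -0.3885] | t 1.15 w 0.999
```

Request:
{"api": "arm_command", "payload": {
  "rows": [
    [[0.9, -0.535, 0.16], [0, 0, -0.39], 1],
    [[0.9, -0.535, 0.16], [0, 0, -0.39], 1],
    [[0.9, -0.535, 0.16], [0, 0, -0.39], 1],
    [[0.9, -0.535, 0.16], [0, 0, -0.39], 1],
    [[0.9, -0.535, 0.16], [0, 0, -0.39], 1],
    [[0.9, -0.535, 0.16], [0, 0, -0.39], 1],
    [[0.9, -0.535, 0.16], [0, 0, -0.39], 1],
    [[0.9, -0.535, 0.16], [0, 0, -0.39], 1],
    [[0.9, -0.535, 0.16], [0, 0, -0.39], 1],
    [[0.9, -0.535, 0.16], [0, 0, -0.39], 1]
  ]
}}

```text
time_s: 2.15
position: [0.4565, -0.0337, 0.1803]
orientation: [[0.534, 0.846, -0.0], [0.846, -0.534, -0.001], [-0.001, 0.0, -1.0]]
ft_force: [-0.7, -0.2, -0.6]
width: 1.004
grip_force: 0.0
```

```bash
python3 - <<'E'
from h import *
s=ctrl.get_state();print(s["position"],s["joint_vel"])
im=ctrl.snapshot("wrist");cv2.imwrite("pics/w1.png",cv2.resize(im,(800,600),interpolation=cv2.INTER_CUBIC))
print(proj(cam("wrist",s),[[.4556,-.0341,.028],[.4556,-.0341,0]])/.7)
E
```

```text
[ 0.4565 -0.0337  0.1803] [-0.002  -0.0042 -0.0077  0.0027 -0.0014 -0.0009 -0.0027]
[[400.7523 286.3775]
 [400.8299 275.2705]]
```

View pics/w1.png

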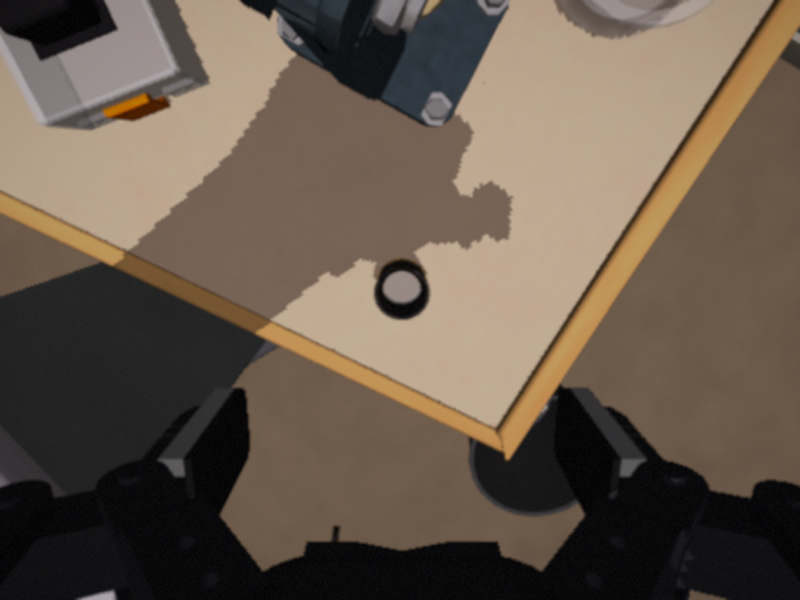

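The loupe's top is centred at about (402,289), predicted (401,286), so it agrees within 1 mm. Descending and closing.

Request:
{"api": "arm_command", "payload": {
  "rows": [
    [[0, 0, 0.2], [0, 0, 0], 1],
    [[0, 0, 0.4], [0, 0, 0], 0.8],
    [[0, 0, 0.617], [0, 0, 0], 0.7],
    [[0, 0, 0.617], [0, 0, 0], 0.6],
    [[0, 0, 0.617], [0, 0, 0], 0.4],
    [[0, 0, 0.617], [0, 0, 0], 0.2],
    [[0, 0, 0.617], [0, 0, 0], 0.2],
    [[0, 0, 0.617], [0, 0, 0], 0.2],
    [[0, 0, 0.617], [0, 0, 0], 0.2],
    [[0, 0, 0.617], [0, 0, 0], 0.2]
  ],
  "squeeze": 30
}}

```text
time_s: 3.2
position: [0.4578, -0.0322, 0.0274]
orientation: [[0.531, 0.847, 0.002], [0.847, -0.531, -0.001], [0.0, 0.003, -1.0]]
ft_force: [-0.9, -0.6, 9.2]
width: 0.346
grip_force: 31.2
```

```bash
python3 - <<'E'
from h import *
s=ctrl.get_state();print(s["width"],s["grip_force"],s["position"])
im=ctrl.snapshot("wrist");cv2.imwrite("pics/w2.png",cv2.resize(im[140:420,90:470],(760,560),interpolation=cv2.INTER_CUBIC))
E
```

```text
0.34643608042620655 31.203213930130005 [ 0.4578 -0.0322  0.0274]
```

View pics/w2.png

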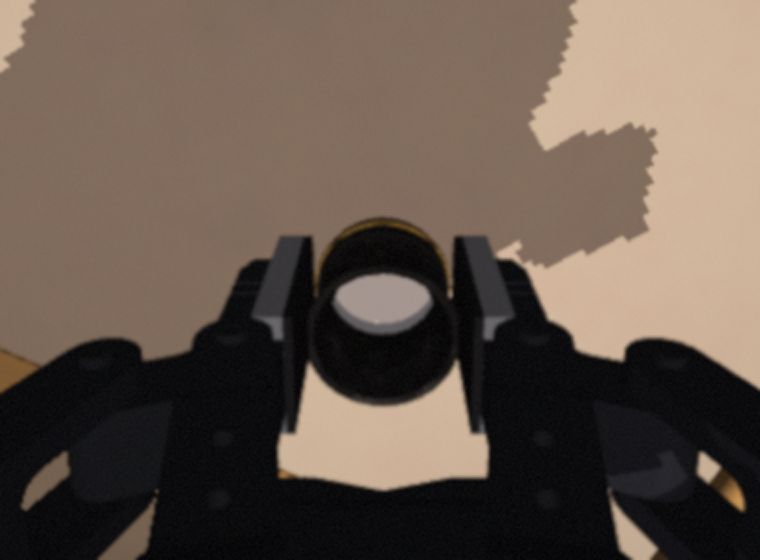

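```bash
python3 - <<'E'
from h import *
s=ctrl.get_state();c=cam("wrist",s);R=s["orientation"];p=s["position"]
for z in (.006,.009,.012,.015,.018):print(z,(proj(c,[p+R@np.array([.011,y,z]) for y in(-.0147,.0147)])-[90,140]).ravel()*2)
n=Rn.from_euler('z',0).as_matrix()
print("base far edge",(proj(c,[p+R@np.array([.0155,0,p[2]-h]) for h in(0,.003,.028)])-[90,140])*2)
print("loupe top near/far",(proj(c,[p+R@np.array([x,0,p[2]-.028]) for x in(-.0155,.0155)])-[90,140])*2)
NR=nestR(np.radians(57.8));N=np.array([.5332,.2759,.05])
T=np.column_stack([NR[:,0],-NR[:,1],-NR[:,2]])
print(N+NR@[0,0,.006+.026],T)
goto(p+[0,0,.2],T);goto(N+NR@[0,0,.1],T)
E
```

```text
0.006 [309.0078 241.1393 455.9275 240.9958]
0.009 [310.4505 235.2242 454.4866 235.0828]
0.012 [311.8375 229.5371 453.1015 229.3976]
0.015 [313.1719 224.065  451.7687 223.9274]
0.018 [314.4567 218.7958 450.4856 218.66  ]
base far edge [[382.4471 184.7809]
 [382.4458 189.1818]
 [382.4328 233.0837]]
loupe top near/far [[382.6096 376.3222]
 [382.4328 233.0837]]
[0.5247 0.2624 0.0777] [[ 0.4615  0.8462  0.2664]
 [ 0.7328 -0.5329  0.4231]
 [ 0.5    -0.     -0.866 ]]
shift [ 0.0001  0.0021 -0.8   ] turn [0.0026 0.6665 0.0036] | t 3.25 w 0.351
shift [ 1.0044 -0.3982 -0.4378] turn [0.0026 0.6665 0.0036] | t 3.25 w 0.351
```

Request:
{"api": "arm_command", "payload": {
  "rows": [
    [[0, 0, -0.1], [0, 0, 0], 0.2],
    [[0, 0, -0.3], [0, 0, 0], 0.2],
    [[0, 0, -0.5], [0, 0, 0], 0.2],
    [[0, 0, -0.7], [0, 0, 0], 0.2],
    [[0, 0, -0.9], [0, 0.1, 0], 0.2],
    [[0, 0, -1], [0, 0.25, 0], 0.2],
    [[0, 0, -1], [0, 0.4, 0], 0.2],
    [[0, 0, -1], [0, 0.55, 0], 0.2],
    [[0, 0, -1], [0, 0.667, 0], 0.2],
    [[0, 0, -1], [0, 0.667, 0], 0.2]
  ]
}}

```text
time_s: 4.25
position: [0.4551, -0.0341, 0.275]
orientation: [[0.465, 0.844, 0.266], [0.731, -0.536, 0.423], [0.5, -0.002, -0.866]]
ft_force: [-0.3, 0.9, 0.5]
width: 0.344
grip_force: 30.3
```

```bash
python3 - <<'E'
from h import *
NR=nestR(np.radians(57.8));N=np.array([.5332,.2759,.05])
T=np.column_stack([NR[:,0],-NR[:,1],-NR[:,2]])
goto(N+NR@[.006,0,.25],T);goto(N+NR@[.006,0,.12],T)
E
```

```text
shift [ 0.6252 -0.399   0.3873] turn [-0.0002 -0.0001 -0.0054] | t 4.25 w 0.344
shift [ 0.6252 -0.399   0.9073] turn [-0.0002 -0.0001 -0.0054] | t 4.25 w 0.344
```

Request:
{"api": "arm_command", "payload": {
  "rows": [
    [[0.1, -0.06, 0.04], [0, 0, 0], 0.2],
    [[0.25, -0.15, 0.1], [0, 0, 0], 0.2],
    [[0.4, -0.25, 0.2], [0, 0, 0], 0.2],
    [[0.54, -0.34, 0.3], [0, 0, 0], 0.2],
    [[0.625, -0.4, 0.39], [0, 0, 0], 0.2],
    [[0.625, -0.4, 0.5], [0, 0, 0], 0.2],
    [[0.625, -0.4, 0.65], [0, 0, 0], 0.2],
    [[0.625, -0.4, 0.8], [0, 0, 0], 0.2],
    [[0.625, -0.4, 0.907], [0, 0, 0], 0.2],
    [[0.625, -0.4, 0.907], [0, 0, 0], 0.2]
  ]
}}

```text
time_s: 5.25
position: [0.5015, 0.2364, 0.156]
orientation: [[0.457, 0.851, 0.259], [0.737, -0.525, 0.427], [0.499, -0.004, -0.867]]
ft_force: [-0.6, -0.3, -0.1]
width: 0.35
grip_force: 30.3
```

```bash
python3 - <<'E'
from h import *
s=ctrl.get_state();c=cam("wrist",s)
im=ctrl.snapshot("wrist");cv2.imwrite("pics/w3.png",cv2.resize(im,(800,600),interpolation=cv2.INTER_CUBIC));cv2.imwrite("w3raw.png",im)
NR=nestR(np.radians(57.8));N=np.array([.5332,.2759,.05])
P=np.array([(47,-49,0),(-47,-49,0),(-47,49,0),(47,49,0),(32,-30,16),(-32,-30,16),(-32,30,16),(32,30,16),(22,-22,16),(22,22,16)])/1e3
print((proj(c,P@NR.T+N)/.7).round(0).tolist(),NR.T@(s["position"]-N))
E
```

```text
[[520.0, 225.0], [508.0, 406.0], [320.0, 404.0], [313.0, 224.0], [483.0, 263.0], [477.0, 393.0], [353.0, 392.0], [350.0, 262.0], [464.0, 284.0], [368.0, 284.0]] [0.0094 0.0058 0.1169]
```

View pics/w3.png

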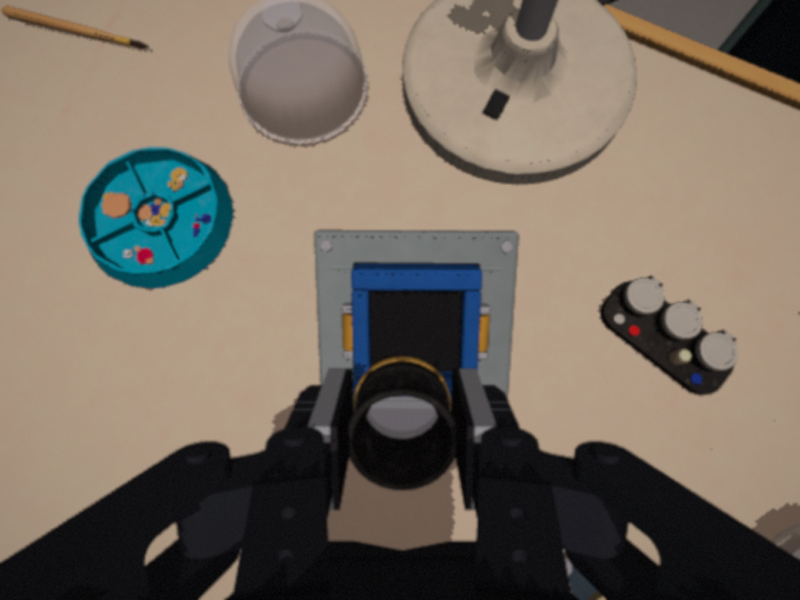

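Wrist view: plate's upper corners at (315,231) and (518,232), rim upper corners at (353,265) and (481,265), recess far corners at (369,290) and (463,290). The loupe is held square. I'll refit the nest from these.

```bash
python3 - <<'E'
from h import *
s=ctrl.get_state();print(s["position"],s["joint_vel"])
c=cam("wrist",s)
P=np.array([(47,49,0),(47,-49,0),(32,30,16),(32,-30,16),(22,22,16),(22,-22,16)])/1e3
uv=np.array([(315,231),(518,232),(353,265),(481,265),(369,290),(463,290)])*.7
q,e=fit(c,P,uv,[.533,.276,1.0],"nest");print(q,np.degrees(q[2]));print((e/.7).round(1).tolist())
NR=nestR(q[2]);N=np.array([q[0],q[1],.05])
T=np.column_stack([NR[:,0],-NR[:,1],-NR[:,2]])
# loupe rim center, base
for h in(-.028,0.0):
  print((proj(c,[s["position"]+np.array(s["orientation"])@np.array([x,0,.0274+h]) for x in(-.0215,-.006,.0095)])/.7).round(0).tolist())
goto(N+NR@[.006,0,.05],T);goto(N+NR@[.006,0,.0344],T)
E
```

```text
[0.5022 0.2354 0.1575] [ 0.0764 -0.0495 -0.0385 -0.0071 -0.0271  0.0163  0.0253]
[0.5331 0.273  1.0102] 57.88035012604874
[[-2.0, -1.3], [1.4, -1.5], [-2.6, 2.8], [1.7, 3.4], [-0.7, -0.7], [1.2, -0.3]]
[[402.0, 485.0], [402.0, 437.0], [401.0, 385.0]]
[[402.0, 434.0], [402.0, 392.0], [401.0, 348.0]]
shift [-0.0238  0.0261  0.2686] turn [-0.007   0.0004  0.0059] | t 5.3 w 0.345
shift [-0.0237  0.0265  0.331 ] turn [-0.007   0.0004  0.0059] | t 5.3 w 0.345
```

Request:
{"api": "arm_command", "payload": {
  "rows": [
    [[-0.02, 0.02, 0.1], [-0.007, 0, 0.006], 0.2],
    [[-0.024, 0.026, 0.18], [-0.007, 0, 0.006], 0.2],
    [[-0.024, 0.026, 0.22], [-0.007, 0, 0.006], 0.2],
    [[-0.024, 0.026, 0.24], [-0.007, 0, 0.006], 0.2],
    [[-0.024, 0.026, 0.25], [-0.007, 0, 0.006], 0.2],
    [[-0.024, 0.026, 0.25], [-0.007, 0, 0.006], 0.2],
    [[-0.024, 0.026, 0.25], [-0.007, 0, 0.006], 0.2],
    [[-0.024, 0.026, 0.25], [-0.007, 0, 0.006], 0.2],
    [[-0.024, 0.026, 0.25], [-0.007, 0, 0.006], 0.2],
    [[-0.024, 0.026, 0.25], [-0.007, 0, 0.006], 0.2]
  ]
}}

```text
time_s: 6.3
position: [0.5235, 0.2504, 0.1011]
orientation: [[0.464, 0.844, 0.271], [0.731, -0.537, 0.421], [0.501, 0.002, -0.866]]
ft_force: [-0.9, -0.6, 0.2]
width: 0.349
grip_force: 30.3
```

```bash
cat >> h.py <<'E'
def nest(x,y,yawdeg):
    NR=nestR(np.radians(yawdeg));N=np.array([x,y,.05]);return N,NR,np.column_stack([NR[:,0],-NR[:,1],-NR[:,2]])
E
python3 - <<'E'
from h import *
N,NR,T=nest(.533,.2737,57.85);s=ctrl.get_state();print(NR.T@(s["position"]-N))
goto(N+NR@[.006,0,.0344],T)
E
```

```text
[ 0.0041 -0.0044  0.0566]
shift [ 0.0074 -0.0179  0.0888] turn [ 0.0064 -0.0009 -0.0049] | t 6.3 w 0.349
```

Request:
{"api": "arm_command", "payload": {
  "rows": [
    [[0.007, -0.018, 0], [0.006, 0, -0.005], 0.2],
    [[0.007, -0.018, 0], [0.006, 0, -0.005], 0.2],
    [[0.007, -0.018, 0.02], [0.006, 0, -0.005], 0.2],
    [[0.007, -0.018, 0.04], [0.006, 0, -0.005], 0.2],
    [[0.007, -0.018, 0.06], [0.006, 0, -0.005], 0.2],
    [[0.007, -0.018, 0.075], [0.006, 0, -0.005], 0.2],
    [[0.007, -0.018, 0.085], [0.006, 0, -0.005], 0.2],
    [[0.007, -0.018, 0.09], [0.006, 0, -0.005], 0.2],
    [[0.007, -0.018, 0.09], [0.006, 0, -0.005], 0.2],
    [[0.007, -0.018, 0.09], [0.006, 0, -0.005], 0.2]
  ]
}}

```text
time_s: 7.3
position: [0.5264, 0.264, 0.0822]
orientation: [[0.46, 0.847, 0.266], [0.733, -0.532, 0.424], [0.5, 0.0, -0.866]]
ft_force: [0.2, 0.6, -1.0]
width: 0.347
grip_force: 30.4
```

```bash
python3 - <<'E'
from h import *
N,NR,T=nest(.533,.2737,57.85);s=ctrl.get_state();print(NR.T@(s["position"]-N),NR.T@s["ft_force"])
im=ctrl.snapshot("wrist");cv2.imwrite("pics/w4.png",cv2.resize(im[140:420,90:470],(760,560),interpolation=cv2.INTER_CUBIC))
goto(N+NR@[.006,0,.0344],T)
E
```

```text
[0.006  0.0004 0.0338] [ 0.0392  0.12   -1.1323]
shift [-0.      0.0015 -0.0025] turn [ 0.0002 -0.0005  0.0008] | t 7.35 w 0.344
```

View pics/w4.png

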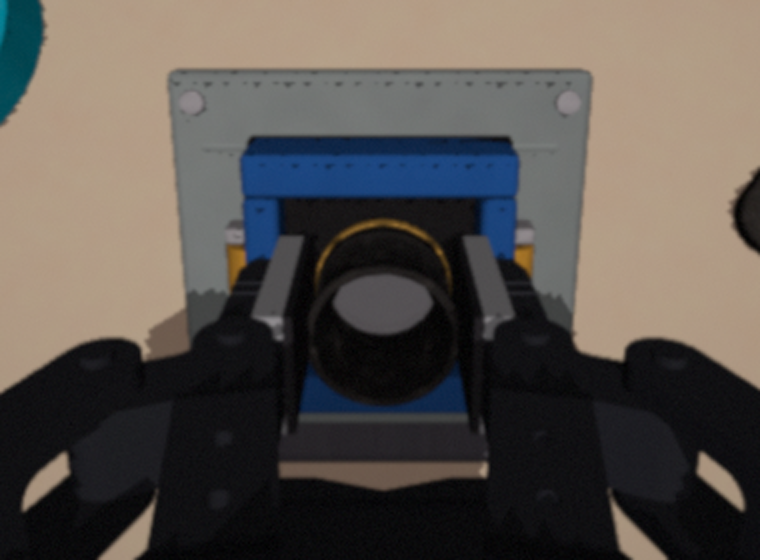

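The loupe sits between the rim walls, just over the floor. Plate corners at (171,71) and (590,71), rim top outer corners at (244,155) and (517,155), recess far corners at (281,198) and (479,198). I'll refit from this closer view.

```bash
python3 - <<'E'
from h import *
s=ctrl.get_state();c=cam("wrist",s);print(s["joint_vel"].round(3))
P=np.array([(47,49,0),(47,-49,0),(32,30,16),(32,-30,16),(22,22,16),(22,-22,16)])/1e3
uv=np.array([(171,71),(590,71),(244,155),(517,155),(281,198),(479,198)])/2+[90,140]-.25
q,e=fit(c,P,uv,[.533,.276,1.0],"nest");print(q,np.degrees(q[2]));print((e*2).round(1).tolist())
def X(q): return P@nestR(q[2]).T+q[[0,1,3]]
r=least_squares(lambda q:(proj(c,X(q))-uv).ravel(),[*q,.05]);print("free z",r.x,abs(r.fun).max())
E
```

```text
[ 0.003 -0.     0.    -0.    -0.001  0.001  0.002]
[0.5318 0.2735 1.009 ] 57.80929568739932
[[-7.9, -0.7], [7.4, -0.6], [-6.6, -0.7], [5.8, -0.7], [-3.6, 1.1], [3.9, 1.1]]
free z [0.5326 0.2747 1.0087 0.0444] 1.0010380572840916
```

Request:
{"api": "arm_command", "payload": {
  "rows": [
    [[0, 0, 0.005], [0, 0, 0], 0.2],
    [[0, 0, 0.005], [0, 0, 0], 0.4],
    [[0, 0, 0.005], [0, 0, 0], 0.5],
    [[0, 0, 0.005], [0, 0, 0], 0.6],
    [[0, 0, 0.005], [0, 0, 0], 0.7],
    [[0, 0, 0.005], [0, 0, 0], 0.7],
    [[0, 0, -0.05], [0, 0, 0], 0.7],
    [[0, 0, -0.2], [0, 0, 0], 0.7],
    [[0, 0, -0.2], [0, 0, 0], 0.7],
    [[0, 0, -0.2], [0, 0, 0], 0.7]
  ]
}}

```text
time_s: 8.35
position: [0.5137, 0.2429, 0.1263]
orientation: [[0.459, 0.847, 0.268], [0.734, -0.532, 0.423], [0.501, 0.002, -0.865]]
ft_force: [0.0, -0.5, 0.1]
width: 0.696
grip_force: 0.0
```

```bash
python3 - <<'E'
from h import *
s=ctrl.get_state();print(s["position"],s["width"],s["joint_vel"].round(2))
im=ctrl.snapshot("wrist");cv2.imwrite("pics/w5.png",cv2.resize(im,(800,600),interpolation=cv2.INTER_CUBIC))
goto((.3978,.1569,.2),down(np.radians(-11.7)))
E
```

```text
[0.5137 0.2429 0.1263] 0.6961898498144833 [ 0.01  0.04 -0.03  0.   -0.01 -0.01  0.  ]
shift [-0.3162 -0.2072 -0.5271] turn [-0.404  -0.5834  1.5098] | t 8.4 w 0.7
```

View pics/w5.png

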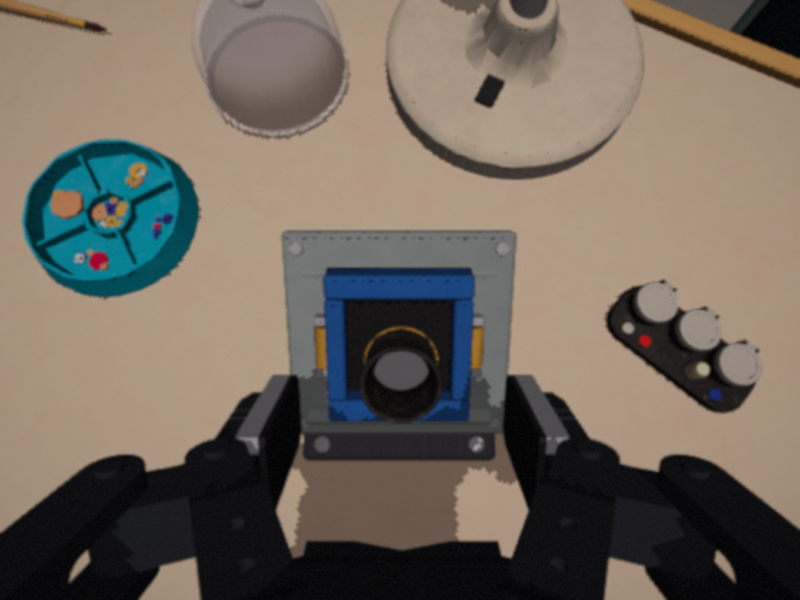

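The loupe stands in the recess, centred at about (401,375) between the rim walls, and has been released. Next, the cover.

Request:
{"api": "arm_command", "payload": {
  "rows": [
    [[0, 0, -0.2], [0, 0, 0], 0.7],
    [[-0.05, -0.05, -0.35], [-0.03, -0.05, 0.12], 0.7],
    [[-0.15, -0.1, -0.45], [-0.07, -0.11, 0.28], 0.7],
    [[-0.22, -0.15, -0.52], [-0.12, -0.17, 0.44], 0.7],
    [[-0.3, -0.2, -0.527], [-0.16, -0.23, 0.6], 0.7],
    [[-0.316, -0.207, -0.527], [-0.2, -0.29, 0.75], 0.7],
    [[-0.316, -0.207, -0.527], [-0.24, -0.35, 0.9], 0.7],
    [[-0.316, -0.207, -0.527], [-0.267, -0.386, 1.0], 0.7],
    [[-0.316, -0.207, -0.527], [-0.267, -0.386, 1.0], 0.7],
    [[-0.316, -0.207, -0.527], [-0.267, -0.386, 1.0], 0.7]
  ]
}}

```text
time_s: 9.4
position: [0.3983, 0.1583, 0.1995]
orientation: [[0.967, 0.203, 0.151], [0.189, -0.976, 0.106], [0.169, -0.074, -0.983]]
ft_force: [-0.2, -0.3, -0.6]
width: 0.7
grip_force: 0.0
```

```bash
python3 - <<'E'
from h import *
goto((.3978,.1569,.18),down(np.radians(-11.7)))
E
```

```text
shift [-0.0162  0.0108  0.0759] turn [-0.1373 -0.1948  0.5118] | t 9.4 w 0.7
```

Request:
{"api": "arm_command", "payload": {
  "rows": [
    [[0, 0, 0.02], [-0.04, -0.06, 0.15], 0.7],
    [[-0.016, 0.01, 0.05], [-0.08, -0.11, 0.3], 0.7],
    [[-0.016, 0.01, 0.076], [-0.12, -0.17, 0.45], 0.7],
    [[-0.016, 0.01, 0.076], [-0.137, -0.195, 0.512], 0.7],
    [[-0.016, 0.01, 0.076], [-0.137, -0.195, 0.512], 0.7],
    [[-0.016, 0.01, 0.076], [-0.137, -0.195, 0.512], 0.7],
    [[-0.016, 0.01, 0.076], [-0.137, -0.195, 0.512], 0.7],
    [[-0.016, 0.01, 0.076], [-0.137, -0.195, 0.512], 0.7],
    [[-0.016, 0.01, 0.076], [-0.137, -0.195, 0.512], 0.7],
    [[-0.016, 0.01, 0.076], [-0.137, -0.195, 0.512], 0.7]
  ]
}}

```text
time_s: 10.4
position: [0.3973, 0.1554, 0.1806]
orientation: [[0.979, -0.205, 0.001], [-0.205, -0.979, 0.001], [0.001, -0.001, -1.0]]
ft_force: [0.7, 0.3, -0.2]
width: 0.7
grip_force: 0.0
```

```bash
python3 - <<'E'
from h import *
s=ctrl.get_state();print(s["position"],s["orientation"][:,0],s["joint_vel"].round(2))
im=ctrl.snapshot("wrist");cv2.imwrite("pics/w6.png",cv2.resize(im,(800,600),interpolation=cv2.INTER_CUBIC))
P=np.array([(37,35,44),(37,-35,44),(-37,-35,44),(-37,35,44),(16,7,71),(16,-7,71),(-16,-7,71),(-16,7,71)])/1e3
X=P@Rn.from_euler('z',-.2043).as_matrix().T+[.3978,.1569,0]
print((proj(cam("wrist",s),X)/.7).round(0).tolist())
E
```

```text
[0.3973 0.1554 0.1806] [ 0.9788 -0.2046  0.0011] [-0.  0.  0. -0. -0.  0. -0.]
[[329.0, 223.0], [466.0, 222.0], [462.0, 358.0], [335.0, 358.0], [383.0, 274.0], [412.0, 274.0], [412.0, 338.0], [383.0, 339.0]]
```

View pics/w6.png

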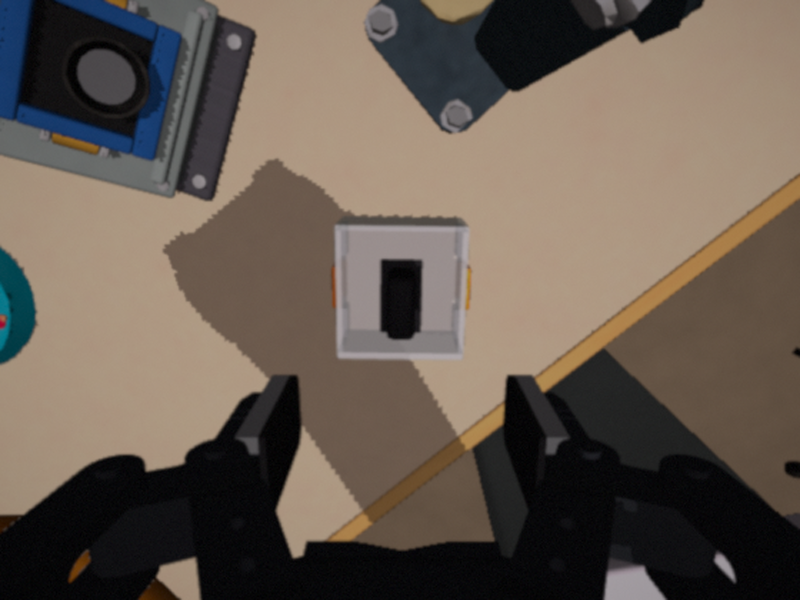

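Cover top corners at (336,227),(468,227),(463,358),(339,357), bar centred on column 400: square to the tool and within about 1 mm. Descending and gripping.

Request:
{"api": "arm_command", "payload": {
  "rows": [
    [[0, 0.002, 0.15], [0, 0, 0], 0.7],
    [[0, 0.002, 0.3], [0, 0, 0], 0.6],
    [[0, 0.002, 0.42], [0, 0, 0], 0.5],
    [[0, 0.002, 0.478], [0, 0, 0], 0.4],
    [[0, 0.002, 0.478], [0, 0, 0], 0.3],
    [[0, 0.002, 0.478], [0, 0, 0], 0.2],
    [[0, 0.002, 0.478], [0, 0, 0], 0.1],
    [[0, 0.002, 0.478], [0, 0, 0], 0.05],
    [[0, 0.002, 0.478], [0, 0, 0], 0.05],
    [[0, 0.002, 0.478], [0, 0, 0], 0.05]
  ],
  "squeeze": 80
}}

```text
time_s: 11.45
position: [0.3978, 0.1552, 0.0616]
orientation: [[0.979, -0.205, 0.002], [-0.205, -0.979, 0.001], [0.002, -0.001, -1.0]]
ft_force: [-1.3, 0.5, 2.3]
width: 0.138
grip_force: 80.1
```

```bash
python3 - <<'E'
from h import *
s=ctrl.get_state();print(s["position"],s["orientation"],s["ft_force"],s["width"],s["grip_force"])
E
```

```text
[0.3978 0.1552 0.0616] [[ 0.9788 -0.2049  0.0019]
 [-0.2049 -0.9788  0.0007]
 [ 0.0017 -0.0011 -1.    ]] [-1.3109  0.5106  2.2889] 0.13841945303676884 80.09080410003662
```

```bash
python3 - <<'E'
from h import *
N,NR,T=nest(.5324,.274,57.82)
goto(N+NR@[0,0,.2],T)
E
```

```text
shift [ 0.2916 -0.2013 -0.6458] turn [ 0.4048  0.579  -1.5101] | t 11.45 w 0.138
```

Request:
{"api": "arm_command", "payload": {
  "rows": [
    [[0, 0, -0.05], [0, 0, 0], 0.05],
    [[0, 0, -0.15], [0, 0, 0], 0.05],
    [[0, 0, -0.27], [0, 0, 0], 0.05],
    [[0, 0, -0.4], [0, 0, 0], 0.05],
    [[0, 0, -0.5], [0, 0, -0.1], 0.05],
    [[0, 0, -0.6], [0, 0, -0.25], 0.05],
    [[0, 0, -0.68], [0, 0, -0.4], 0.05],
    [[0, 0, -0.7], [0, 0, -0.55], 0.05],
    [[0, 0, -0.7], [0, 0, -0.7], 0.05],
    [[0, 0, -0.7], [0, 0, -0.8], 0.05]
  ]
}}

```text
time_s: 12.45
position: [0.3972, 0.1548, 0.2364]
orientation: [[0.911, 0.413, 0.002], [0.413, -0.911, 0.001], [0.002, 0.0, -1.0]]
ft_force: [-0.0, -0.5, -0.9]
width: 0.151
grip_force: 79.6
```

```bash
python3 - <<'E'
from h import *
N,NR,T=nest(.5324,.274,57.82)
goto(N+NR@[0,0,.2],T)
E
```

```text
shift [0.3556 0.0098 0.0535] turn [ 0.1951  0.6455 -0.7248] | t 12.45 w 0.151
```

Request:
{"api": "arm_command", "payload": {
  "rows": [
    [[0.02, 0, 0], [0.03, 0.09, -0.1], 0.05],
    [[0.06, 0, 0], [0.06, 0.2, -0.22], 0.05],
    [[0.12, 0, 0], [0.09, 0.31, -0.35], 0.05],
    [[0.18, 0, 0.01], [0.13, 0.42, -0.47], 0.05],
    [[0.24, 0, 0.02], [0.16, 0.53, -0.6], 0.05],
    [[0.3, 0, 0.04], [0.18, 0.61, -0.69], 0.05],
    [[0.34, 0.01, 0.05], [0.195, 0.645, -0.725], 0.05],
    [[0.356, 0.01, 0.053], [0.195, 0.645, -0.725], 0.05],
    [[0.356, 0.01, 0.053], [0.195, 0.645, -0.725], 0.05],
    [[0.356, 0.01, 0.053], [0.195, 0.645, -0.725], 0.05]
  ]
}}

```text
time_s: 13.45
position: [0.4789, 0.189, 0.2226]
orientation: [[0.466, 0.844, 0.266], [0.731, -0.536, 0.421], [0.498, -0.001, -0.867]]
ft_force: [0.6, -0.7, -1.0]
width: 0.147
grip_force: 79.6
```

```bash
python3 - <<'E'
from h import *
N,NR,T=nest(.5324,.274,57.82);s=ctrl.get_state();print(s["joint_vel"].round(2))
goto(N+NR@[0,0,.2],T);goto(N+NR@[0,0,.115],T)
E
```

```text
[-0.01 -0.01 -0.    0.    0.   -0.    0.  ]
shift [ 0.0028  0.0001 -0.0013] turn [ 0.0012  0.0027 -0.0058] | t 13.45 w 0.147
shift [ 0.0036 -0.0002  0.3387] turn [ 0.0012  0.0027 -0.0058] | t 13.45 w 0.147
```

Request:
{"api": "arm_command", "payload": {
  "rows": [
    [[0.003, 0, 0.05], [0.001, 0.003, -0.006], 0.05],
    [[0.003, 0, 0.15], [0.001, 0.003, -0.006], 0.05],
    [[0.003, 0, 0.25], [0.001, 0.003, -0.006], 0.05],
    [[0.003, 0, 0.32], [0.001, 0.003, -0.006], 0.05],
    [[0.003, 0, 0.38], [0.001, 0.003, -0.006], 0.05],
    [[0.003, 0, 0.42], [0.001, 0.003, -0.006], 0.05],
    [[0.003, 0, 0.45], [0.001, 0.003, -0.006], 0.05],
    [[0.003, 0, 0.464], [0.001, 0.003, -0.006], 0.05],
    [[0.003, 0, 0.464], [0.001, 0.003, -0.006], 0.05],
    [[0.003, 0, 0.464], [0.001, 0.003, -0.006], 0.05]
  ]
}}

```text
time_s: 14.45
position: [0.511, 0.2383, 0.1231]
orientation: [[0.46, 0.846, 0.268], [0.733, -0.533, 0.424], [0.501, 0.002, -0.865]]
ft_force: [-0.4, -0.4, -1.0]
width: 0.147
grip_force: 79.6
```

```bash
python3 - <<'E'
from h import *
N,NR,T=nest(.5324,.274,57.82);s=ctrl.get_state();print(s["joint_vel"].round(2),NR.T@(s["position"]-N),NR.T@s["ft_force"])
im=ctrl.snapshot("wrist");cv2.imwrite("pics/w7.png",cv2.resize(im[100:400,80:480],(800,600),interpolation=cv2.INTER_CUBIC))
c=cam("wrist",s)
w=lambda P:((proj(c,np.array(P)/1e3@NR.T+N)-[80,100])*2).round(0).tolist()
print("plate",w([(47,49,0),(47,-49,0),(-47,49,0),(-47,-49,0)]))
h=22
print("cover top",w([(37,35,h+44),(37,-35,h+44),(-37,35,h+44),(-37,-35,h+44)]),"edge",w([(37,35,h),(37,-35,h)]))
print("block",w([(32,30,16),(32,-30,16),(32,30,0),(32,-30,0)]))
goto(N+NR@[0,0,.0836],T)
E
```

```text
[-0.   -0.01  0.   -0.   -0.   -0.    0.  ] [ 0.0005 -0.0009  0.0841] [-1.0115  0.1411 -0.5826]
plate [[230.0, 99.0], [567.0, 99.0], [249.0, 390.0], [549.0, 389.0]]
cover top [[229.0, 181.0], [567.0, 181.0], [249.0, 490.0], [548.0, 490.0]] edge [[267.0, 146.0], [530.0, 145.0]]
block [[290.0, 160.0], [507.0, 160.0], [298.0, 150.0], [500.0, 150.0]]
shift [-0.0022 -0.0038  0.0021] turn [ 0.0019 -0.0021  0.001 ] | t 14.5 w 0.143
```

View pics/w7.png

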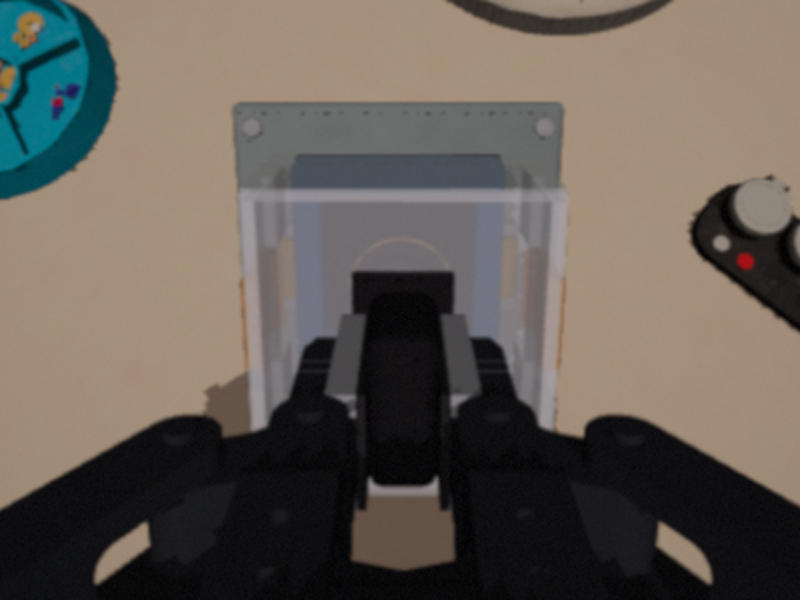

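Plate upper corners at (234,104) and (563,104), cover top far edge at (238,190) and (566,190). So the cover sits about 0.9 mm to −y and about 1.3 mm to −x; I'll correct that and lower it onto the block.

Request:
{"api": "arm_command", "payload": {
  "rows": [
    [[0.005, -0.004, 0], [0.002, -0.002, 0.001], 0.05],
    [[0.005, -0.004, 0], [0.002, -0.002, 0.001], 0.05],
    [[0.005, -0.004, 0.01], [0.002, -0.002, 0.001], 0.05],
    [[0.005, -0.004, 0.018], [0.002, -0.002, 0.001], 0.05],
    [[0.005, -0.004, 0.024], [0.002, -0.002, 0.001], 0.05],
    [[0.005, -0.004, 0.028], [0.002, -0.002, 0.001], 0.05],
    [[0.005, -0.004, 0.032], [0.002, -0.002, 0.001], 0.05],
    [[0.005, -0.004, 0.036], [0.002, -0.002, 0.001], 0.05],
    [[0.005, -0.004, 0.036], [0.002, -0.002, 0.001], 0.05],
    [[0.005, -0.004, 0.036], [0.002, -0.002, 0.001], 0.05]
  ],
  "squeeze": 110
}}

```text
time_s: 15.5
position: [0.5129, 0.2437, 0.1154]
orientation: [[0.461, 0.847, 0.265], [0.733, -0.532, 0.423], [0.5, -0.001, -0.866]]
ft_force: [-0.4, -0.4, -1.3]
width: 0.143
grip_force: 110.1
```

```bash
cat > st.py <<'E'
from h import *
N,NR,T=nest(.5324,.274,57.82);s=ctrl.get_state();print(NR.T@(s["position"]-N)*1e3,"F",NR.T@s["ft_force"],"M",NR.T@s["torque"],s["width"])
goto(N+NR@[.0013,0,.0616],T)
E
python3 st.py
```

```text
[ 1.537   0.3828 74.6479] F [-1.1287  0.0856 -0.8171] M [-0.0198  0.6575 -0.0241] 0.14307326102163642
shift [-0.0009  0.0016  0.0522] turn [-0.001   0.0005  0.0001] | t 15.5 w 0.143
```

Request:
{"api": "arm_command", "payload": {
  "rows": [
    [[-0.001, 0.001, 0.008], [0, 0, 0], 0.05],
    [[-0.001, 0.001, 0.014], [0, 0, 0], 0.05],
    [[-0.001, 0.001, 0.02], [0, 0, 0], 0.05],
    [[-0.001, 0.001, 0.026], [0, 0, 0], 0.05],
    [[-0.001, 0.001, 0.032], [0, 0, 0], 0.05],
    [[-0.001, 0.001, 0.038], [0, 0, 0], 0.05],
    [[-0.001, 0.001, 0.044], [0, 0, 0], 0.05],
    [[-0.001, 0.001, 0.05], [0, 0, 0], 0.05],
    [[-0.001, 0.001, 0.052], [0, 0, 0], 0.05],
    [[-0.001, 0.001, 0.052], [0, 0, 0], 0.05]
  ]
}}

```text
time_s: 16.5
position: [0.5165, 0.2493, 0.1052]
orientation: [[0.46, 0.847, 0.266], [0.733, -0.532, 0.425], [0.501, -0.0, -0.865]]
ft_force: [-7.6, -4.7, 15.5]
width: 0.133
grip_force: 113.7
```

```bash
python3 st.py
```

```text
[ 2.1311  0.2764 62.4858] F [ 0.7748  3.9781 17.4162] M [ 0.7628  1.1609 -0.0533] 0.1332435212413031
shift [-0.0033  0.0011  0.0035] turn [-0.0012 -0.0015  0.001 ] | t 16.5 w 0.133
```

Request:
{"api": "arm_command", "payload": {
  "rows": [
    [[-0.002, 0, 0.004], [0, 0, 0], 0.05],
    [[-0.002, 0, 0.008], [0, 0, 0], 0.05],
    [[-0.002, 0, 0.01], [0, 0, 0], 0.05],
    [[-0.002, 0, 0.01], [0, 0, 0], 0.05],
    [[-0.002, 0, 0.01], [0, 0, 0], 0.05],
    [[-0.002, 0, 0.01], [0, 0, 0], 0.05],
    [[-0.002, 0, 0.01], [0, 0, 0], 0.05],
    [[-0.002, 0, 0.01], [0, 0, 0], 0.05],
    [[-0.002, 0, 0.01], [0, 0, 0], 0.05],
    [[-0.002, 0, 0.01], [0, 0, 0], 0.05]
  ]
}}

```text
time_s: 17.5
position: [0.5168, 0.2495, 0.105]
orientation: [[0.459, 0.847, 0.267], [0.732, -0.531, 0.426], [0.503, 0.0, -0.864]]
ft_force: [-22.4, -17.8, 47.2]
width: 0.142
grip_force: 118.7
```

```bash
python3 st.py
```

```text
[ 2.3055  0.168  62.1332] F [ 0.2258  9.5158 54.3514] M [ 2.069   1.6332 -0.0626] 0.14158444868267142
shift [-0.004   0.0007  0.0021] turn [-0.0006 -0.0044  0.0016] | t 17.5 w 0.142
```

Request:
{"api": "arm_command", "payload": {
  "rows": [
    [[-0.002, 0, -0.005], [0, 0, 0], 0.05],
    [[-0.002, 0, -0.01], [0, 0, 0], 0.05],
    [[-0.002, 0, -0.01], [0, 0, 0], 0.05],
    [[-0.002, 0, -0.01], [0, 0, 0], 0.2],
    [[-0.002, 0, -0.01], [0, 0, 0], 0.4],
    [[-0.002, 0, -0.01], [0, 0, 0], 0.5],
    [[-0.002, 0, -0.01], [0, 0, 0], 0.5],
    [[-0.002, 0, -0.1], [0, 0, 0], 0.5],
    [[-0.002, 0, -0.25], [0, 0, 0], 0.5],
    [[-0.002, 0, -0.25], [0, 0, 0], 0.5]
  ]
}}

```text
time_s: 18.5
position: [0.5016, 0.2213, 0.1585]
orientation: [[0.461, 0.845, 0.271], [0.732, -0.534, 0.423], [0.502, 0.003, -0.865]]
ft_force: [1.6, 0.1, 0.2]
width: 0.5
grip_force: 0.0
```

```bash
python3 st.py; python3 - <<'E'
from h import *
N,NR,T=nest(.5324,.274,57.82);s=ctrl.get_state();print(s["joint_vel"].round(2))
im=ctrl.snapshot("wrist");c=cam("wrist",s);cv2.imwrite("w8raw.png",im)
hsv=cv2.cvtColor(im,cv2.COLOR_BGR2HSV)
m=cv2.inRange(hsv,(8,150,90),(22,255,255));n,l,st,ce=cv2.connectedComponentsWithStats(m)
for i in range(1,n):
    if st[i,4]>8:print(st[i],ce[i])
w=lambda P:(proj(c,np.array(P)/1e3@NR.T+N)).round(1).tolist()
print("clips pred",w([(0,39,3),(0,-39,3),(0,39,14),(0,-39,14)]),"top",w([(37,35,44),(37,-35,44),(-37,35,44),(-37,-35,44)]))
bar=cv2.inRange(cv2.cvtColor(im,cv2.COLOR_BGR2GRAY),0,30)
print("bar top pred",w([(16,7,71),(16,-7,71),(-16,7,71),(-16,-7,71)]))
n,l,st,ce=cv2.connectedComponentsWithStats(bar)
for i in range(1,n):
    if st[i,4]>100:print(st[i],ce[i])
# bright top rim: row profile on column 300..., 
g=cv2.cvtColor(im,cv2.COLOR_BGR2GRAY)
for col in(235,245,255,305,315,325):
    print(col,g[150:260:1,col][::2].tolist())
E
```

```text
[  1.3954  -1.9713 124.4916] F [ 0.8813 -1.3269 -0.2651] M [-0.0654  0.5006 -0.0086] 0.5003125380906359
shift [-0.0009 -0.0089  0.2515] turn [ 0.0049 -0.0027  0.0001] | t 18.5 w 0.5
[ 0.01  0.06 -0.05 -0.   -0.08 -0.06  0.09]
[19  7  7  3  9] [22.2222  8.2222]
[422  11  34  15  64] [438.3594  17.9688]
[70 18 11  5 34] [74.6765 20.2647]
[464  20   8   6  15] [467.8667  22.6667]
[456  25  13   7  25] [461.52  27.44]
[495  40  65  29 154] [526.4935  53.1104]
[111 109   8   8  28] [113.5    112.2857]
[109 118   5   4   9] [111.     119.4444]
[103 133   5   8  27] [105.0741 136.4444]
[ 97 142   6   4  21] [ 99.1905 143.6667]
[334 205   3  34  64] [335.2031 221.4531]
[217 206   3  33  49] [218.1633 221.8776]
clips pred [[223.3, 211.6], [331.9, 211.3], [220.9, 215.9], [334.1, 215.6]] top [[216.8, 169.2], [337.2, 169.0], [222.5, 284.9], [332.5, 284.6]]
bar top pred [[263.5, 217.0], [290.2, 216.9], [264.4, 272.9], [289.9, 272.8]]
[ 496    0   64   55 2395] [534.534   23.1374]
[326  54  15  18 142] [332.8592  62.7465]
[ 406  185   88   74 1446] [449.5104 227.0602]
[ 260  200   34   70 2256] [2
[... 1032 characters left out ...]
, 110, 110, 112, 111, 109, 109, 111, 112, 110, 110, 110, 111, 110, 110, 110, 110, 111, 110, 110, 111, 111, 112, 114, 117, 118, 117, 117, 118, 118]
315 [94, 102, 106, 106, 106, 106, 103, 101, 88, 90, 139, 145, 126, 118, 117, 118, 117, 116, 114, 117, 118, 117, 118, 118, 117, 117, 117, 118, 116, 117, 117, 118, 117, 118, 117, 117, 118, 119, 118, 118, 117, 117, 117, 118, 117, 118, 117, 118, 115, 116, 117, 118, 118, 119, 118]
325 [104, 105, 105, 104, 104, 103, 102, 95, 93, 94, 129, 135, 122, 117, 116, 118, 119, 117, 118, 121, 121, 121, 120, 110, 110, 110, 109, 108, 108, 108, 108, 108, 107, 107, 105, 106, 107, 105, 106, 105, 107, 107, 106, 109, 109, 120, 124, 125, 125, 126, 124, 125, 126, 125, 123]
```

Request:
{"api": "arm_command", "payload": {
  "rows": [
    [[0, 0, 0], [0, 0, 0], 0],
    [[0, 0, 0], [0, 0, 0], 0],
    [[0, 0, 0], [0, 0, 0], 0],
    [[0, 0, 0], [0, 0, 0], 0],
    [[0, 0, 0], [0, 0, 0], 0],
    [[0, 0, 0.05], [0, 0, 0], 0],
    [[0, 0, 0.09], [0, 0, 0], 0],
    [[0, 0, 0.12], [0, 0, 0], 0],
    [[0, 0, 0.12], [0, 0, 0], 0],
    [[0, 0, 0.12], [0, 0, 0], 0]
  ],
  "squeeze": 30
}}

```text
time_s: 19.55
position: [0.5078, 0.2355, 0.1292]
orientation: [[0.462, 0.847, 0.265], [0.733, -0.532, 0.423], [0.499, -0.001, -0.866]]
ft_force: [-0.2, -0.5, 0.1]
width: 0.001
grip_force: 0.0
```

```bash
python3 st.py
```

```text
[ 0.0539  0.2948 91.4471] F [-0.4026 -0.0591  0.3271] M [0.0484 0.5587 0.0057] 0.001433926647098839
shift [0.0051 0.0013 0.1194] turn [-0.0018  0.0011 -0.0003] | t 19.55 w 0.001
```

Request:
{"api": "arm_command", "payload": {
  "rows": [
    [[0, 0.001, 0.01], [0, 0, 0], 0],
    [[0, 0.001, 0.016], [0, 0, 0], 0],
    [[0, 0.001, 0.022], [0, 0, 0], 0],
    [[0, 0.001, 0.026], [0, 0, 0], 0],
    [[0, 0.001, 0.03], [0, 0, 0], 0],
    [[0, 0.001, 0.034], [0, 0, 0], 0],
    [[0, 0.001, 0.034], [0, 0, 0], 0],
    [[0, 0.001, 0.034], [0, 0, 0], 0],
    [[0, 0.001, 0.034], [0, 0, 0], 0],
    [[0, 0.001, 0.034], [0, 0, 0], 0]
  ]
}}

```text
time_s: 20.55
position: [0.5102, 0.2378, 0.1243]
orientation: [[0.461, 0.846, 0.267], [0.732, -0.533, 0.424], [0.501, -0.0, -0.865]]
ft_force: [-17.7, -15.2, 32.5]
width: 0.0
grip_force: 19.6
```

```bash
python3 st.py
```

```text
[ 0.3758 -0.5084 85.5809] F [-3.009   6.8666 39.3199] M [1.5087 1.3477 0.0523] 0.00016946445306454479
shift [ 0.0036 -0.002   0.0959] turn [ 0.0001 -0.0019 -0.0002] | t 20.55 w 0.0
```

The bar's top stops the tool at 71.6 mm above the plate under 39 N, where home is 71 mm, so the cover is fully home. Retreating.

Request:
{"api": "arm_command", "payload": {
  "rows": [
    [[0, 0, -0.05], [0, 0, 0], 0],
    [[0, 0, -0.15], [0, 0, 0], 0],
    [[0, 0, -0.3], [0, 0, 0], 0],
    [[0, 0, -0.45], [0, 0, 0], 0],
    [[0, 0, -0.5], [0, 0, 0], 0],
    [[0, 0, -0.5], [0, 0, 0], 0],
    [[0, 0, -0.5], [0, 0, 0], 0],
    [[0, 0, -0.5], [0, 0, 0], 0],
    [[0, 0, -0.5], [0, 0, 0], 0],
    [[0, 0, -0.5], [0, 0, 0], 0]
  ]
}}

```text
time_s: 21.55
position: [0.4768, 0.1864, 0.2292]
orientation: [[0.462, 0.847, 0.263], [0.734, -0.532, 0.423], [0.498, -0.002, -0.867]]
ft_force: [-0.6, 0.1, 0.1]
width: 0.001
grip_force: 0.0
```

```bash
python3 -c "
from h import *
s=ctrl.get_state();print(s['position'],s['ft_force'],s['joint_vel'].round(2))
print(ctrl.job_done())"
```

```text
[0.4768 0.1864 0.2292] [-0.6404  0.08    0.0638] [ 0.   -0.01  0.   -0.    0.    0.   -0.  ]
the job is handed in; nothing more can be done
None
```

The loupe is in the recess and the cover is pressed down over it: a 39 N check press stopped about 0.6 mm above nominal home, within the 2.5 mm limit. I didn't see the clips snap. I handed the job in at about 21.6 s with the arm clear; no verdict came back.

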